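Park the screw caddy behind its catch

ROBOT

A 7-joint arm with a two-finger parallel gripper is mounted at the origin on the work surface. World frame = base frame: x ahead of the robot, y to its left, z up, the work surface at z = 0. Lengths are in mm, angles in rad, forces in N, time in s.
With the tool pointing down it reaches from about 400 to 850 mm from the base axis. Payload 4.4 kg.
Tool frame: the origin (TCP) lies where the fingers leave the gripper's body, on its centre line; the fingertips stand 97 mm ahead of it and the grasp point (between the pads) lies 78 mm ahead of it; z points along the fingers, y is the line along which they close (so a half turn about z gives the same grasp; the last joint's range is limited). The gripper opens to 94 mm and grips with 3 to 60 N. Pads are 16 mm wide; open, the fingers measure 119 mm over their backs; the gripper's body (75 mm by 177 mm) begins 78 mm behind the grasp point.
Start: joints at [1.156, 0.628, 0.038, 1.517, -0.027, 0.996, -0.02], TCP at [222.176, -610.864, 302.678] pointing down, gripper open.
Joint ranges: [-3.06, 3.06], [-0.37, 2.12], [-1.25, 1.32], [0.18, 2.47], [-1.1, 4.24], [0.23, 1.98], [-2.94, 2.94]. Speed limits (rad/s): [2.57, 2.57, 3.14, 3.14, 3.14, 3.14, 3.14].

INTERFACE

Orientations are given as a unit quaternion [w, x, y, z].
In Python, from workcell import arm, cams gives the robot as it stands. The module is installed in compiled form; this text tells all that it offers.
- The arm moves only by the shell command python3 -m creep 'ROWS'. ROWS is JSON, a list of rows, each an object of numbers: "tx", "ty", "tz": the shift along the tool's x, y, z in m; "wx", "wy", "wz": the turn, a rotation vector about the tool's x, y, z in degrees; "gripper": the closure in counts, from 0 (fully open) to 255 (shut). In form: [{"tx": .., "ty": .., "tz": .., "wx": .., "wy": .., "wz": .., "gripper": ..}, ...]. A call has 1 to 20 rows; each row is the pose to reach, as a shift and turn from the pose commanded when the call began, along the tool's axes at that moment; what a row does not reach only later rows make up. A row lasts 1/12 s, in which the tool goes at most 41.7 mm and 7.16 degrees, less where a joint would pass 70% of its speed; a pose out of reach is approached as far as the arm can. A call with a gripper value outside its range is refused whole. The fingers move at their own pace and stop on an object; the grip force is fixed at half the most. Time passes only in rows, so rows that repeat a pose let the fingers close. It gives the time, the measured TCP pose, the force, the opening and the grip force at its end, in the units of the state.
- arm.get_state(): the state, without advancing time (a new reading comes with each control period).
- cams.capture(name): name is "scene" or "side" or "wrist"; returns a dict with "pixels" (384x512x3 uint8, red, green, blue), "fx", "fy", "cx", "cy" (pixels), "position" and "rotation" of the camera in the world; the wrist camera has in their place "tool_from_camera" (4x4, takes a point from camera to tool coordinates, whose origin is the TCP and whose axes are the flange's). Camera axes: x right, y up, looking along -z (the intrinsics and any distortion apply to the point x, -y, -z); pixel columns grow to the right and rows downward; lengths in mm; the calibration is good to about 2 mm. A picture is of the moment at which its call begins: read the wrist's pose just before it. There is no depth.
- arm.job_done(): hands the job in; it is judged then, once.
The state is a dict: "t": time; "joint_pos": joint angles; "joint_vel": joint speeds; "effort": joint torques, N m; "eef_pos": TCP position; "eef_rot": TCP orientation; "wrist_force": force on the tool from outside, world axes, zero at the start; "torque": the same for the moment, N m; "gripper_width": finger opening in mm; "grip_force": force on a finger pad.
Only numpy, scipy, OpenCV 4.12 (cv2) and the standard library are available. Lean on these libraries where they do the work, as an engineer would, in place of code of your own. Each camera call takes 0.05 s, during which the arm holds its last target. There are 200 camera calls.

TASK

Roll the little screw caddy forward on the bench by its handle until all four swivel castors trail straight behind, while it is still clear of the bay's catch; then steer it front first into the parking bay so that its own deck edge lifts the gravity catch, and go all the way in until the catch drops shut behind it. Then let go. Keep the caddy on its wheels, do not touch the bay or the catch with the robot, and leave everything else where it is.

Things in the scene. Friction and masses are not known exactly. Their poses are not given: they have to be found in the camera images.
- caddy_handle (a point): Centre of the caddy's handle, 115 mm above the bench: a level wooden bar along x, 110 mm long, 18 mm thick (y), 30 mm high (100 to 130 mm above the bench), on two posts over the deck's centre; pinch it across its thickness from above. x points to the caddy's front, y to its left, z up. Two screw bins beside it reach 78 mm above the bench, within 31 mm of the centre line.
- caddy: The loose caddy, about 0.7 kg; origin on the bench under its centre, axes as the handle's. Plywood deck 160 mm long, 120 wide, 12 thick, top 52 mm above the bench, with a bare ledge 29 mm wide along each long side, on four swivel castors that roll and turn easily: it follows the hand any way. Rolled some 50 mm straight ahead, they swing round and trail straight. They need their weight on the bench.
- dock: The plywood parking bay, fixed, no floor. Origin on the bench where the parked caddy's centre belongs; x leads into the bay (the caddy drives in with its x along it), y left, z up. Side rails 60 mm high, 132 mm apart inside, from x = -90 to 96 mm; flared lead-ins before them from x = -145 mm; end stop with its face at x = +84 mm.
- catch (a joint): Steel gravity catch on the bay's left rail: angle in rad, 0 = down on its stop, grows as it lifts; no spring, lifts with less than 3 N. Hinge across the bay at x = 36 mm, 72 mm above the bench; its arm reaches back to the mouth. It rides at about 0.11 rad on the deck's left ledge and drops behind the deck when the caddy's centre is within about 7 mm of the bay's origin.
- catch_nose (a point): Lower end of the catch's upright back face: 38 mm above the bench when down, at x = -90.5, y = +57 mm of the bay; the face towards the parked caddy is at x = -88 mm. The nose spans y = 47 to 67 mm; its lip slopes up towards the mouth to x = -137 mm, and meets the deck's front edge when the caddy's centre is about 200 mm short of the bay's origin. Top 84 mm above the bench.
- hub_fl (a point): Hub of the front left castor wheel (30 mm wheel, hub 15 mm above the bench). Its upright swivel axis is at x = 55, y = 38 mm of the caddy; the hub lies 14 mm from that axis, and straight behind it (towards the caddy's -x) when the castor trails straight.
- hub_fr (a point): Hub of the front right castor wheel (30 mm wheel, hub 15 mm above the bench). Its upright swivel axis is at x = 55, y = -38 mm of the caddy; the hub lies 14 mm from that axis, and straight behind it (towards the caddy's -x) when the castor trails straight.
- hub_rl (a point): Hub of the rear left castor wheel (30 mm wheel, hub 15 mm above the bench). Its upright swivel axis is at x = -55, y = 38 mm of the caddy; the hub lies 14 mm from that axis, and straight behind it (towards the caddy's -x) when the castor trails straight.
- hub_rr (a point): Hub of the rear right castor wheel (30 mm wheel, hub 15 mm above the bench). Its upright swivel axis is at x = -55, y = -38 mm of the caddy; the hub lies 14 mm from that axis, and straight behind it (towards the caddy's -x) when the castor trails straight.
- hammer: Steel hammer about 300 mm long lying flat. Origin on the underside. Not part of the job.
- screwdriver: Screwdriver with a black handle lying flat. Origin on the underside. Not part of the job.
- carabiner: Black carabiner, about 100 x 60 x 12 mm, lying flat. Origin on the underside. Not part of the job.
- mug: Ceramic mug of screws, 82 mm wide, 95 mm high, its handle to +y. Origin on the underside. Not part of the job.
- tin: Metal tin, 72 mm wide, 75 mm high. Origin on the underside. Not part of the job.
- jar: Lidded jar, 70 mm wide, 90 mm high. Origin on the underside. Not part of the job.
Mind the look-alikes: they are no part of the job. Leave any red or turquoise look-alike of the caddy alone.

How it is judged:
By the outcome, as a careful person would: the job done as asked, in the order asked, and still so for the second after the job is handed in, with the robot touching nothing.
It also fails if it takes over 50 s, if anything falls off the work surface, if the arm or the gripper's body presses on something with over 40 N, if the wrist force passes 120 N, or if a joint passes its speed limit or range.

## Working session

There is one attempt and no reset: what is moved stays moved. The work goes in short steps, Python scripts to look and compute and a shell command to move; the robot and the scene stay as the last step left them, time stands still between calls to the robot, and variables do not carry over. Pictures are saved under pics/ and viewed, at most 13 in all, crops included, and the job is handed in when it is done.

```bash
mkdir -p pics; python3 - <<'E'
from workcell import arm,cams
import cv2,pickle
s=arm.get_state();print(s['t'],s['eef_pos'],s['eef_rot'],s['gripper_width'])
d={}
for n in ["scene","side","wrist"]:
    c=cams.capture(n);d[n]=c
    print(n,{k:v for k,v in c.items() if k!='pixels'})
d['state']=s
pickle.dump(d,open('c0.pkl','wb'))
import numpy as np
cv2.imwrite('pics/a.png',cv2.resize(d['scene']['pixels'],(800,600),interpolation=cv2.INTER_CUBIC)[...,::-1])
cv2.imwrite('pics/b.png',cv2.resize(d['side']['pixels'],(800,600),interpolation=cv2.INTER_CUBIC)[...,::-1])
E
```

```text
0.0 [ 222.03019335 -610.40265297  301.76956627] [-9.06827536e-04  9.84826965e-01  1.73536725e-01 -1.76553839e-04] 94.1158916790547
scene {'fx': 459.568253237326, 'fy': 459.568253237326, 'cx': 255.2237776907479, 'cy': 186.53969649495568, 'position': array([1570.30988434,  289.68439505,  912.21733412]), 'rotation': array([0.53074626, 0.27471647, 0.35644368, 0.71818324])}
side {'fx': 418.0228812974184, 'fy': 418.0228812974184, 'cx': 255.89479713118064, 'cy': 191.71876467084803, 'position': array([-438.37536879, -914.28752825, 1103.58041302]), 'rotation': array([ 0.82183199,  0.40166676, -0.18275582, -0.3603558 ])}
wrist {'fx': 282.640389344432, 'fy': 282.640389344432, 'cx': 257.9910168263495, 'cy': 187.8440470462523, 'tool_from_camera': array([[ 5.02106332e-04,  9.73334712e-01,  2.29388940e-01,
         6.62623039e+01],
       [ 9.99999273e-01, -7.40257475e-04,  9.52148473e-04,
        -3.05302945e-02],
       [ 1.09656604e-03,  2.29388295e-01, -9.73334376e-01,
        -8.21218852e+01],
       [ 0.00000000e+00,  0.00000000e+00,  0.00000000e+00,
         1.00000000e+00]])}
```

View pics/a.png

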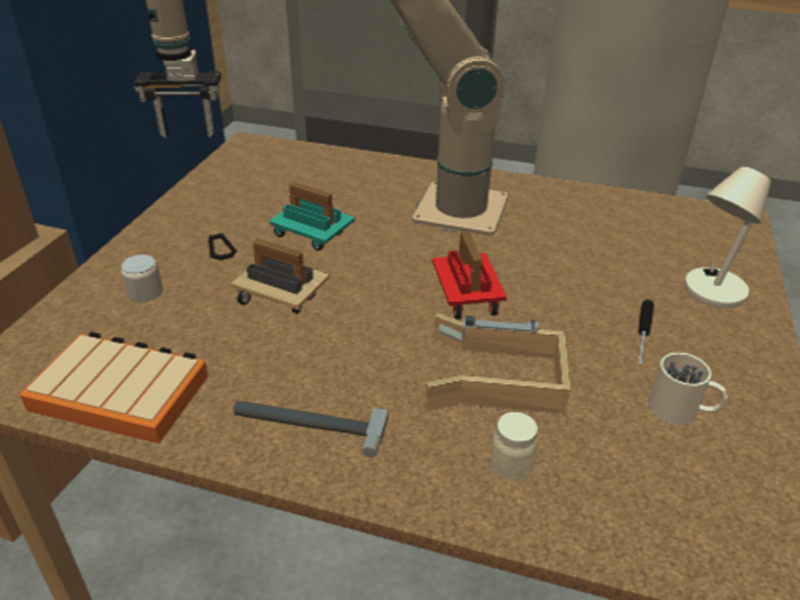

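View pics/b.png

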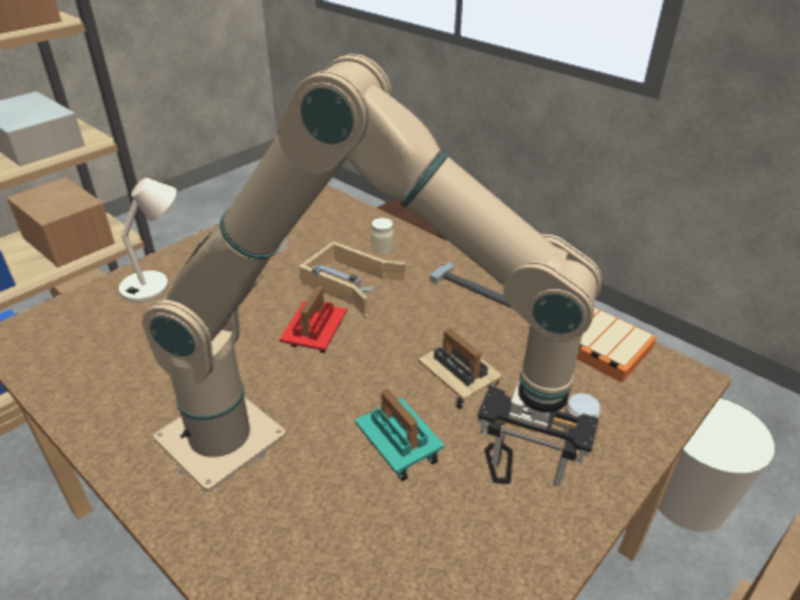

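The plain plywood caddy with black bins, at (280,275) in scene and (460,365) in side, fits the description. The red one (470,275) and the turquoise one (312,215) are look-alikes. The bay is at (510,360) in scene with its mouth to the left. Next I confirm in an enlarged crop.

```bash
cat > h.py <<'E'
import numpy as np,cv2,pickle
from scipy.spatial.transform import Rotation as R
def q(r): r=np.array(r); return R.from_quat(r[[1,2,3,0]]).as_matrix()
def pose(c,s=None):
    if 'position' in c: return np.array(c['position']),q(c['rotation'])
    T=c['tool_from_camera'];W=q(s['eef_rot']);return W@T[:3,3]+s['eef_pos'],W@T[:3,:3]
def ray(c,u,v,z,s=None):
    p,M=pose(c,s);d=M@np.array([(u-c['cx'])/c['fx'],-(v-c['cy'])/c['fy'],-1]);return p+d*(z-p[2])/d[2]
def proj(c,P,s=None):
    p,M=pose(c,s);x=M.T@(np.array(P)-p);return np.array([c['cx']-c['fx']*x[0]/x[2],c['cy']+c['fy']*x[1]/x[2]])
E
python3 - <<'E'
from h import *
d=pickle.load(open('c0.pkl','rb'))
a=d['scene']['pixels'][140:205,140:220];b=d['side']['pixels'][200:265,258:338]
e=d['scene']['pixels'][195:270,265:375];f=d['side']['pixels'][145:205,185:270]
im=np.zeros((600,800,3),np.uint8)
def put(x,y,w,h,i): im[y:y+h,x:x+w]=cv2.resize(i,(w,h),interpolation=cv2.INTER_CUBIC)
put(0,0,400,325,a);put(400,0,400,325,b);put(0,325,400,273,e);put(400,325,385,272,f)
cv2.imwrite('pics/c.png',im[...,::-1])
E
```

```text
(no output)
```

View pics/c.png

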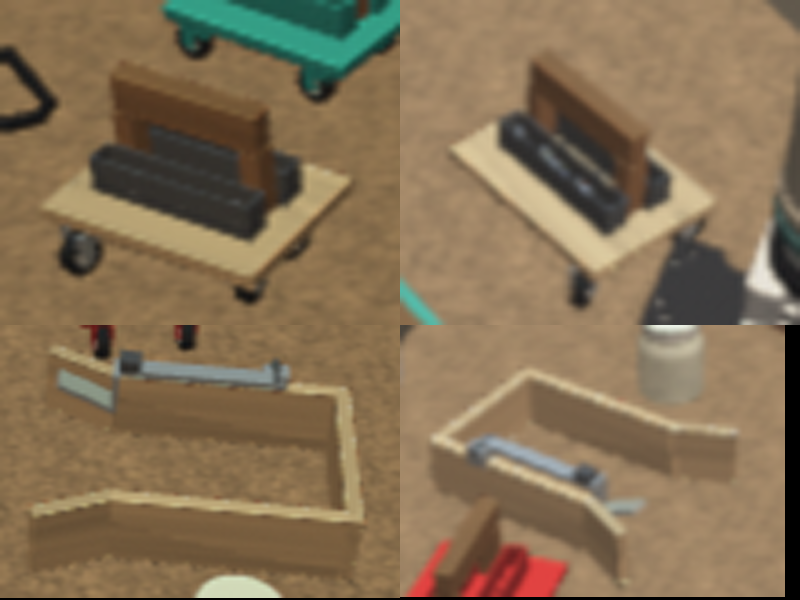

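```bash
python3 - <<'E'
from h import *
d=pickle.load(open('c0.pkl','rb'));S=d['scene'];T=d['side']
f=lambda c,x,y,x0,y0,k,z:ray(c,x0+x/k-.4,y0+y/k-.4,z)[:2].round(1)
for p in [(45,203),(250,270),(350,182)]: print('sc',f(S,*p,140,140,5,52))
for p in [(50,150),(200,268),(315,203)]: print('si',f(T,*p,258,200,5,52))
for p in [(113,65),(268,110)]: print('h sc',f(S,*p,140,140,5,130))
for p in [(137,52),(247,135)]: print('h si',f(T,*p,258,200,5,130))
k=400/110
print('bay sc [corner far, near, mouth near, mouth far, bend near]',[f(S,*p,265,195,k,60) for p in [(348,388),(362,520),(30,515),(52,347),(110,490)]])
k=385/85
print('bay si [corner near,far,bend far,mouth far,mouth near,bend near]',[f(T,*p,185,145,k,60) for p in [(32,113),(130,46),(272,103),(337,107),(223,205),(180,170)]])
print(proj(S,[400,-600,60]))
E
```

```text
sc [ 524.4 -362. ]
sc [ 549.5 -210.4]
sc [ 443.1 -186. ]
si [ 438.  -189.7]
si [ 418.6 -344.5]
si [ 525.8 -365.5]
h sc [ 471.6 -331.3]
h sc [ 489.1 -218.5]
h si [ 494.2 -221.2]
h si [ 477.2 -332.9]
bay sc [corner far, near, mouth near, mouth far, bend near] [array([820.4, 337.3]), array([918.2, 356.2]), array([973.6, 166.1]), array([844.5, 146.8]), array([942.2, 207.8])]
bay si [corner near,far,bend far,mouth far,mouth near,bend near] [array([495.1, 301.3]), array([641.9, 320.3]), array([666.4, 144.2]), array([704.8,  93.4]), array([517.1,  63.6]), array([527.9, 130.5])]
[103.15294007 146.36898239]
```

```bash
cat >> h.py <<'E'
def goal(x,y,z,yaw):
    from workcell import arm
    s=arm.get_state();W=q(s['eef_rot']);D=np.diag([1,-1,-1.]);G=R.from_euler('z',yaw,degrees=True).as_matrix()@D
    print('t',round(s['t'],2),'pos',s['eef_pos'].round(1),'yaw',np.degrees(np.arctan2(W[1,0],W[0,0])).round(2),'F',s['wrist_force'].round(1),'w',round(s['gripper_width'],1))
    print('shift m',(W.T@(np.array([x,y,z])-s['eef_pos'])/1000).round(4),'rotvec',np.degrees(R.from_matrix(W.T@G).as_rotvec()).round(2))
E
python3 - <<'E'
from h import *
d=pickle.load(open('c0.pkl','rb'));S=d['scene']
k=400/110
print([ray(S,265+x/k-.4,195+y/k-.4,60)[:2].round(1) for x,y in [(348,63),(362,195),(30,190),(52,22),(110,165)]])
goal(483,-276,310,81)
E
```

```text
[array([488.4, 301.5]), array([638. , 327.8]), array([706.2,  95.2]), array([509.5,  61.9]), array([662.6, 145.1])]
t 0.15 pos [ 222.1 -610.5  302. ] yaw 19.98 F [ 0.6 -0.8 -0.4] w 94.1
shift m [ 0.3596 -0.2252 -0.0077] rotvec [-7.000e-02 -4.000e-02 -6.102e+01]
```

```bash
python3 -m creep '[{"tx":0.03,"ty":-0.0188,"tz":-0.001,"wz":-5},{"tx":0.06,"ty":-0.0375,"tz":-0.001,"wz":-10},{"tx":0.09,"ty":-0.056,"tz":-0.002,"wz":-15},{"tx":0.12,"ty":-0.075,"tz":-0.003,"wz":-20},{"tx":0.15,"ty":-0.094,"tz":-0.003,"wz":-25},{"tx":0.18,"ty":-0.1127,"tz":-0.004,"wz":-30},{"tx":0.21,"ty":-0.1315,"tz":-0.004,"wz":-35},{"tx":0.24,"ty":-0.15,"tz":-0.005,"wz":-40},{"tx":0.27,"ty":-0.169,"tz":-0.006,"wz":-46},{"tx":0.3,"ty":-0.188,"tz":-0.007,"wz":-51},{"tx":0.33,"ty":-0.2066,"tz":-0.008,"wz":-56},{"tx":0.3596,"ty":-0.2252,"tz":-0.008,"wz":-61},{"tx":0.3596,"ty":-0.2252,"tz":-0.008,"wz":-61},{"tx":0.3596,"ty":-0.2252,"tz":-0.008,"wz":-61}]'
python3 - <<'E'
from h import *
from workcell import arm,cams
s=arm.get_state();c=cams.capture('wrist');pickle.dump((s,c),open('c1.pkl','wb'))
goal(483,-276,193,81)
im=cv2.resize(c['pixels'],(800,600),interpolation=cv2.INTER_CUBIC)[...,::-1].copy()
cv2.imwrite('pics/d.png',im)
E
```

```text
t 0.2 pos [ 222.1 -610.6  302.1] yaw 19.98 F [-0.1  0.   0. ] w 94.1
shift m [ 0.3596 -0.2252  0.1094] rotvec [-6.000e-02 -3.000e-02 -6.102e+01]$[0]: bad value
```

View pics/d.png

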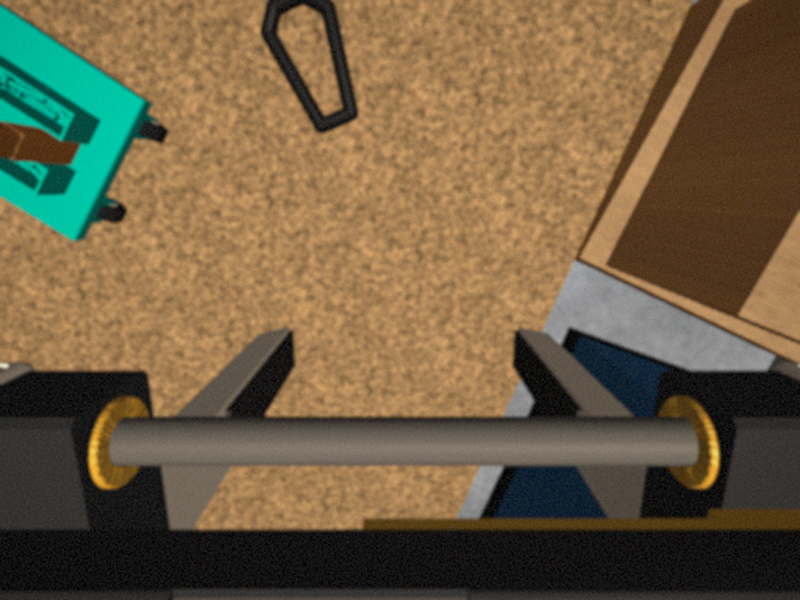

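The picture shows the wrist still at the start, with the turquoise look-alike at (70,120) and the carabiner at (310,60). The call was refused, so I will give every field.

```bash
python3 -m creep '[{"tx":0.03,"ty":-0.0188,"tz":-0.001,"wx":0,"wy":0,"wz":-5,"gripper":0},{"tx":0.06,"ty":-0.0375,"tz":-0.001,"wx":0,"wy":0,"wz":-10,"gripper":0},{"tx":0.09,"ty":-0.056,"tz":-0.002,"wx":0,"wy":0,"wz":-15,"gripper":0},{"tx":0.12,"ty":-0.075,"tz":-0.003,"wx":0,"wy":0,"wz":-20,"gripper":0},{"tx":0.15,"ty":-0.094,"tz":-0.003,"wx":0,"wy":0,"wz":-25,"gripper":0},{"tx":0.18,"ty":-0.1127,"tz":-0.004,"wx":0,"wy":0,"wz":-30,"gripper":0},{"tx":0.21,"ty":-0.1315,"tz":-0.004,"wx":0,"wy":0,"wz":-35,"gripper":0},{"tx":0.24,"ty":-0.15,"tz":-0.005,"wx":0,"wy":0,"wz":-40,"gripper":0},{"tx":0.27,"ty":-0.169,"tz":-0.006,"wx":0,"wy":0,"wz":-46,"gripper":0},{"tx":0.3,"ty":-0.188,"tz":-0.007,"wx":0,"wy":0,"wz":-51,"gripper":0},{"tx":0.33,"ty":-0.2066,"tz":-0.008,"wx":0,"wy":0,"wz":-56,"gripper":0},{"tx":0.3596,"ty":-0.2252,"tz":-0.008,"wx":0,"wy":0,"wz":-61,"gripper":0},{"tx":0.3596,"ty":-0.2252,"tz":-0.008,"wx":0,"wy":0,"wz":-61,"gripper":0},{"tx":0.3596,"ty":-0.2252,"tz":-0.008,"wx":0,"wy":0,"wz":-61,"gripper":0}]'
python3 - <<'E'
from h import *
from workcell import arm,cams
s=arm.get_state();c=cams.capture('wrist');pickle.dump((s,c),open('c1.pkl','wb'))
goal(483,-276,193,81)
im=cv2.resize(c['pixels'],(800,600),interpolation=cv2.INTER_CUBIC)[...,::-1].copy()
cv2.imwrite('pics/d2.png',im)
E
```

```text
t: 1.37
eef_pos: [484.4, -274.2, 310.6]
eef_rot: [-0.0, 0.759, 0.651, 0.0]
wrist_force: [-0.4, -1.4, -0.5]
gripper_width: 94.3
grip_force: 0.0
t 1.42 pos [ 483.1 -276.1  310.5] yaw 81.02 F [ 0.3 -0.6  0.2] w 94.3
shift m [ 1.000e-04 -1.000e-04  1.175e-01] rotvec [-0.04  0.02  0.02]
```

View pics/d2.png

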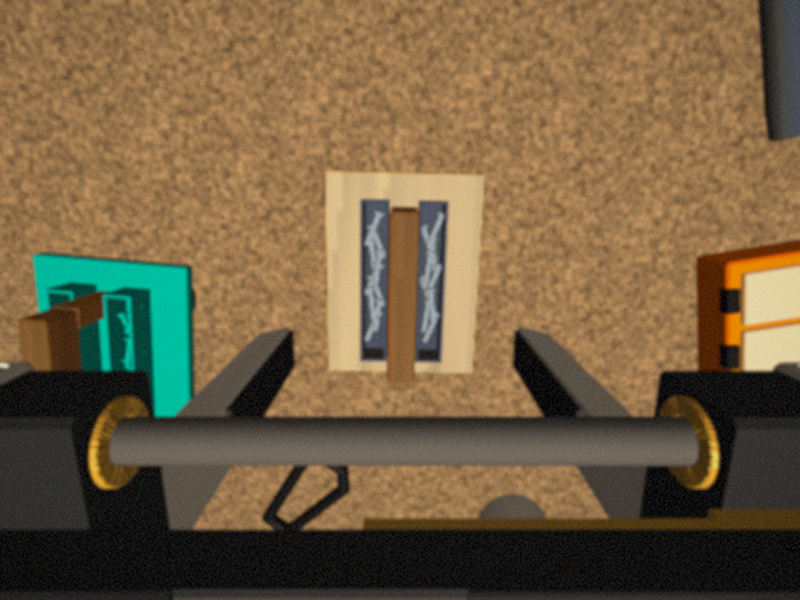

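The caddy lies well centred ahead of the fingers: deck corners (327,171), (484,176), (473,373), (330,372), handle top from (404,208) to (401,382).

```bash
python3 - <<'E'
from h import *
s,c=pickle.load(open('c1.pkl','rb'))
f=lambda x,y,z:ray(c,x*.64-.2,y*.64-.2,z,s)[:2]
P=[f(x,y,52) for x,y in [(327,171),(484,176),(473,373),(330,372)]];print(np.round(P,1),np.mean(P,0))
ang=lambda v:np.degrees(np.arctan2(v[1],v[0]))
print(ang(P[0]-P[3]),ang(P[1]-P[2]),ang(P[0]-P[1])-90)
H=[f(404,208,130),f(401,382,130)];print(H,np.mean(H,0),ang(H[0]-H[1]))
H=np.array([f(391,207,130),f(418,208,130),f(413,382,130),f(388,382,130)]);print(H.round(1),H.mean(0))
goal(*H.mean(0),193,81)
E
```

```text
[[ 440.5 -186.2]
 [ 555.6 -207.5]
 [ 529.1 -362.8]
 [ 412.4 -344. ]] [ 484.38941296 -275.09809445]
79.88987261415546 80.3292956591279 79.49817024258357
[array([ 493.38991121, -218.67768568]), array([ 474.86988078, -326.6945478 ])] [ 484.129896   -272.68611674] 80.27095078219139
[[ 486.  -217. ]
 [ 501.5 -219.9]
 [ 482.5 -327.9]
 [ 466.6 -325.4]] [ 484.13863281 -272.5422834 ]
t 1.42 pos [ 483.1 -276.1  310.5] yaw 81.02 F [ 0.3 -0.6  0.2] w 94.3
shift m [0.0037 0.0005 0.1175] rotvec [-0.04  0.02  0.02]
```

```bash
python3 -m creep '[{"tx":0.001,"ty":0.001,"tz":0.03,"wx":0,"wy":0,"wz":1,"gripper":0},{"tx":0.002,"ty":0.001,"tz":0.06,"wx":0,"wy":0,"wz":1,"gripper":0},{"tx":0.002,"ty":0.001,"tz":0.085,"wx":0,"wy":0,"wz":1,"gripper":60},{"tx":0.002,"ty":0.001,"tz":0.105,"wx":0,"wy":0,"wz":1,"gripper":100},{"tx":0.002,"ty":0.001,"tz":0.115,"wx":0,"wy":0,"wz":1,"gripper":120},{"tx":0.002,"ty":0.001,"tz":0.115,"wx":0,"wy":0,"wz":1,"gripper":150},{"tx":0.002,"ty":0.001,"tz":0.115,"wx":0,"wy":0,"wz":1,"gripper":190},{"tx":0.002,"ty":0.001,"tz":0.115,"wx":0,"wy":0,"wz":1,"gripper":220},{"tx":0.002,"ty":0.001,"tz":0.115,"wx":0,"wy":0,"wz":1,"gripper":255},{"tx":0.002,"ty":0.001,"tz":0.115,"wx":0,"wy":0,"wz":1,"gripper":255},{"tx":0.002,"ty":0.001,"tz":0.115,"wx":0,"wy":0,"wz":1,"gripper":255},{"tx":0.002,"ty":0.001,"tz":0.115,"wx":0,"wy":0,"wz":1,"gripper":255},{"tx":0.002,"ty":0.001,"tz":0.115,"wx":0,"wy":0,"wz":1,"gripper":255}]'
python3 - <<'E'
from h import *
h=np.radians(99.6);u=np.array([np.cos(h),np.sin(h)])
for k in (330,250): print(k,np.array([582,219])-k*u)
x=np.array([582,219])-330*u
goal(*x,195.5,99.6)
E
```

```text
t: 2.5
eef_pos: [484.6, -274.5, 196.0]
eef_rot: [0.0, 0.766, 0.643, 0.0]
wrist_force: [-0.5, -0.5, 0.3]
gripper_width: 24.2
grip_force: 0.0
330 [ 637.03368642 -106.37869223]
250 [623.69218668 -27.49900927]
t 2.5 pos [ 484.6 -274.5  196. ] yaw 79.99 F [-0.5 -0.5  0.3] w 24.2
shift m [0.1921 0.1209 0.0005] rotvec [  0.03   0.02 -19.61]
```

```bash
python3 -m creep '[{"tx":0,"ty":0,"tz":0,"wx":0,"wy":0,"wz":0,"gripper":255},{"tx":0,"ty":0,"tz":0,"wx":0,"wy":0,"wz":0,"gripper":255},{"tx":0,"ty":0,"tz":0,"wx":0,"wy":0,"wz":0,"gripper":255},{"tx":0,"ty":0,"tz":0,"wx":0,"wy":0,"wz":0,"gripper":255},{"tx":0.005,"ty":0,"tz":0,"wx":0,"wy":0,"wz":0,"gripper":255},{"tx":0.013,"ty":0,"tz":0,"wx":0,"wy":0,"wz":0,"gripper":255},{"tx":0.022,"ty":0,"tz":0,"wx":0,"wy":0,"wz":0,"gripper":255},{"tx":0.031,"ty":0,"tz":0,"wx":0,"wy":0,"wz":0,"gripper":255},{"tx":0.04,"ty":0,"tz":0,"wx":0,"wy":0,"wz":0,"gripper":255},{"tx":0.05,"ty":0,"tz":0,"wx":0,"wy":0,"wz":0,"gripper":255},{"tx":0.06,"ty":0,"tz":0,"wx":0,"wy":0,"wz":0,"gripper":255},{"tx":0.065,"ty":0,"tz":0,"wx":0,"wy":0,"wz":0,"gripper":255},{"tx":0.065,"ty":0,"tz":0,"wx":0,"wy":0,"wz":0,"gripper":255}]'
python3 - <<'E'
from h import *
goal(637,-106,195.5,99.6)
E
```

```text
t: 3.58
eef_pos: [496.4, -208.0, 195.8]
eef_rot: [-0.0, 0.765, 0.644, 0.001]
wrist_force: [-0.7, 1.0, 3.1]
gripper_width: 17.9
grip_force: 30.0
t 3.58 pos [ 496.4 -208.   195.8] yaw 80.16 F [-0.7  1.   3.1] w 17.9
shift m [0.1246 0.1211 0.0005] rotvec [  0.02  -0.08 -19.44]
```

```bash
python3 -m creep '[{"tx":0.005,"ty":0.004,"tz":0,"wx":0,"wy":0,"wz":-0.5,"gripper":255},{"tx":0.014,"ty":0.012,"tz":0,"wx":0,"wy":0,"wz":-2,"gripper":255},{"tx":0.025,"ty":0.022,"tz":0,"wx":0,"wy":0,"wz":-3.5,"gripper":255},{"tx":0.036,"ty":0.033,"tz":0,"wx":0,"wy":0,"wz":-5.5,"gripper":255},{"tx":0.047,"ty":0.045,"tz":0,"wx":0,"wy":0,"wz":-7,"gripper":255},{"tx":0.058,"ty":0.057,"tz":0,"wx":0,"wy":0,"wz":-9,"gripper":255},{"tx":0.07,"ty":0.069,"tz":0,"wx":0,"wy":0,"wz":-11,"gripper":255},{"tx":0.081,"ty":0.081,"tz":0,"wx":0,"wy":0,"wz":-13,"gripper":255},{"tx":0.093,"ty":0.093,"tz":0,"wx":0,"wy":0,"wz":-15,"gripper":255},{"tx":0.105,"ty":0.104,"tz":0,"wx":0,"wy":0,"wz":-17,"gripper":255},{"tx":0.115,"ty":0.113,"tz":0,"wx":0,"wy":0,"wz":-18.5,"gripper":255},{"tx":0.1246,"ty":0.121,"tz":0,"wx":0,"wy":0,"wz":-19.4,"gripper":255},{"tx":0.1246,"ty":0.121,"tz":0,"wx":0,"wy":0,"wz":-19.4,"gripper":255},{"tx":0.1246,"ty":0.121,"tz":0,"wx":0,"wy":0,"wz":-19.4,"gripper":255}]'
python3 - <<'E'
from h import *
from workcell import arm,cams
s=arm.get_state();c=cams.capture('wrist');pickle.dump((s,c),open('c2.pkl','wb'))
goal(637,-106,195.5,99.6)
cv2.imwrite('pics/e.png',cv2.resize(c['pixels'],(800,600),interpolation=cv2.INTER_CUBIC)[...,::-1])
E
```

```text
t: 4.75
eef_pos: [637.4, -107.9, 195.8]
eef_rot: [0.0, 0.647, 0.763, 0.001]
wrist_force: [0.6, 0.7, 6.0]
gripper_width: 18.0
grip_force: 30.0
t 4.8 pos [ 636.7 -108.9  195.8] yaw 99.36 F [ 0.1 -0.   4.8] w 17.9
shift m [0.0028 0.0007 0.0003] rotvec [ 0.02  0.01 -0.24]
```

View pics/e.png

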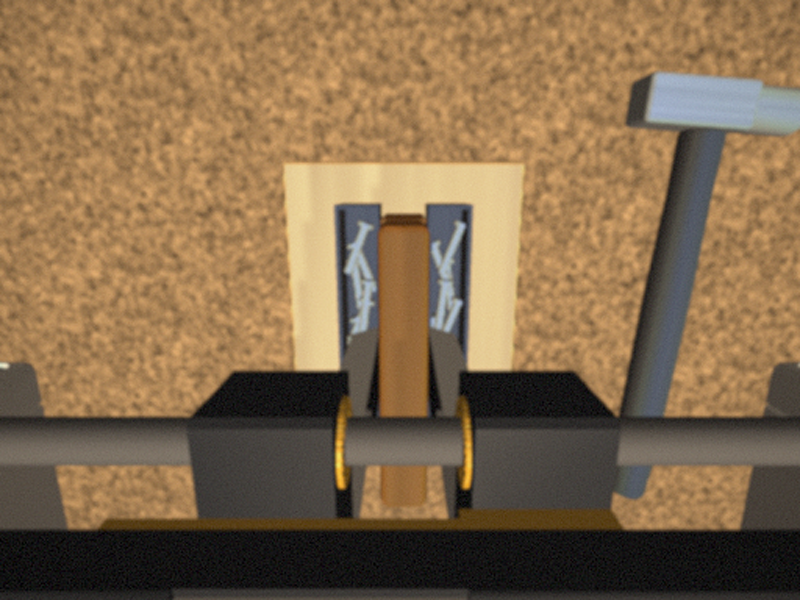

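The caddy front is at rows 163, columns 285–523, square in the grip, with the hammer to the right at (700,100) and clear. The bay is not in view yet, so I roll on a little.

```bash
python3 -m creep '[{"tx":0.004,"ty":0,"tz":0,"wx":0,"wy":0,"wz":0,"gripper":255},{"tx":0.012,"ty":0,"tz":0,"wx":0,"wy":0,"wz":0,"gripper":255},{"tx":0.021,"ty":0,"tz":0,"wx":0,"wy":0,"wz":0,"gripper":255},{"tx":0.030,"ty":0,"tz":0,"wx":0,"wy":0,"wz":0,"gripper":255},{"tx":0.038,"ty":0,"tz":0,"wx":0,"wy":0,"wz":0,"gripper":255},{"tx":0.042,"ty":0,"tz":0,"wx":0,"wy":0,"wz":0,"gripper":255},{"tx":0.042,"ty":0,"tz":0,"wx":0,"wy":0,"wz":0,"gripper":255}]'
python3 - <<'E'
from h import *
from workcell import arm,cams
s=arm.get_state();c=cams.capture('wrist');a=cams.capture('scene');b=cams.capture('side');pickle.dump((s,c,a,b),open('c3.pkl','wb'))
goal(637,-106,195.5,99.6)
im=np.zeros((600,800,3),np.uint8)
put=lambda x,y,w,h,i: im.__setitem__((slice(y,y+h),slice(x,x+w)),cv2.resize(i,(w,h),interpolation=cv2.INTER_CUBIC))
put(0,0,400,300,c['pixels'])
put(0,300,400,300,a['pixels'][170:290,210:370]);put(400,300,400,300,b['pixels'][135:255,180:340])
cv2.imwrite('pics/f.png',im[...,::-1])
E
```

```text
t: 5.38
eef_pos: [629.5, -64.7, 195.8]
eef_rot: [-0.001, 0.646, 0.764, 0.001]
wrist_force: [0.8, 2.4, 3.3]
gripper_width: 18.0
grip_force: 30.0
t 5.53 pos [629.8 -67.3 195.8] yaw 99.4 F [0.5 0.7 5.6] w 17.8
shift m [-0.0394  0.0008  0.0003] rotvec [ 0.   0.  -0.2]
```

View pics/f.png

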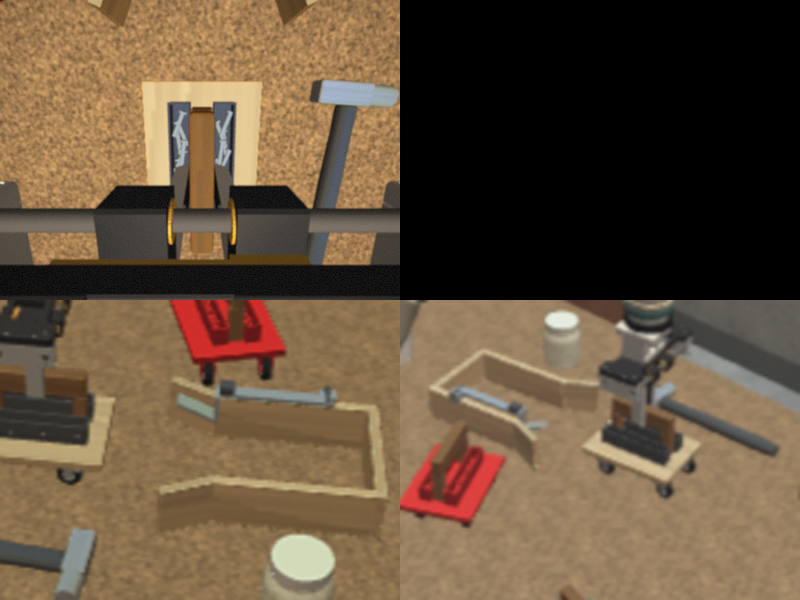

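The wrist view shows the flare tips at (120,24) and (287,24), centred on the caddy (202). In the side view the visible castors look nearly trailing. I'll compute offset and heading from the tips and the rail tops.

```bash
python3 - <<'E'
from h import *
s,c,a,b=pickle.load(open('c3.pkl','rb'))
L=ray(c,120*1.28-.3,24*1.28-.3,0,s)[:2];Rr=ray(c,287*1.28-.3,24*1.28-.3,0,s)[:2]
n=Rr-L;print('tips',L,Rr,np.linalg.norm(n),'head',np.degrees(np.arctan2(n[1],n[0]))+90,'mid',(L+Rr)/2)
g=lambda c,x,y,x0,y0:ray(c,x0+x/2.5-.3,y0+y/2.5-.3,60)[:2]
A=[g(a,x,y-300,210,170) for x,y in [(160,491),(213,481),(385,497),(379,406),(175,380)]]
B=[g(b,x-400,y-300,180,135) for x,y in [(597,383),(561,382),(486,352),(431,389),(516,437),(535,464)]]
print('scene mouthN bendN endN endF mouthF',np.round(A,1));print('side mouthR bendR endR endL bendL mouthL',np.round(B,1))
W=q(s['eef_rot']);print('tcp',s['eef_pos'])
for nm,P in [('A mouth',(A[0]+A[4])/2),('A end',(A[2]+A[3])/2),('B mouth',(B[0]+B[5])/2),('B end',(B[2]+B[3])/2),('tips',(L+Rr)/2)]:
    print(nm,P.round(1),(W.T@np.append(P-s['eef_pos'][:2],0)).round(1))
E
```

```text
tips [513.12524517  63.53247828] [701.57667069  95.34313094] 191.11739168225816 head 99.58122374697345 mid [607.35095793  79.43780461]
scene mouthN bendN endN endF mouthF [[702.8  96.7]
 [670.7 147.1]
 [639.5 326.7]
 [488.3 304.3]
 [513.6  65.4]]
side mouthR bendR endR endL bendL mouthL [[705.1  96.7]
 [663.8 145.2]
 [640.1 313. ]
 [492.6 295.6]
 [497.1  88.5]
 [468.2  15.8]]
tcp [629.53596178 -64.68825249 195.80855604]
A mouth [608.2  81. ] [147.2   3.1   0.2]
A end [563.9 315.5] [385.9  -1.7   0.6]
B mouth [586.6  56.3] [126.4 -22.2   0.2]
B end [566.3 304.3] [374.3  -1.1   0.6]
tips [607.4  79.4] [145.8   2.    0.2]
```

```bash
python3 -m creep '[{"tx":0.004,"ty":0,"tz":0,"wx":0,"wy":0,"wz":-0.2,"gripper":255},{"tx":0.012,"ty":0.0005,"tz":0,"wx":0,"wy":0,"wz":-0.3,"gripper":255},{"tx":0.021,"ty":0.0005,"tz":0,"wx":0,"wy":0,"wz":-0.3,"gripper":255},{"tx":0.030,"ty":0.0005,"tz":0,"wx":0,"wy":0,"wz":-0.3,"gripper":255},{"tx":0.039,"ty":0.0005,"tz":0,"wx":0,"wy":0,"wz":-0.3,"gripper":255},{"tx":0.048,"ty":0.0005,"tz":0,"wx":0,"wy":0,"wz":-0.3,"gripper":255},{"tx":0.056,"ty":0.0005,"tz":0,"wx":0,"wy":0,"wz":-0.3,"gripper":255},{"tx":0.06,"ty":0.0005,"tz":0,"wx":0,"wy":0,"wz":-0.3,"gripper":255},{"tx":0.06,"ty":0.0005,"tz":0,"wx":0,"wy":0,"wz":-0.3,"gripper":255}]'
python3 - <<'E'
from h import *
from workcell import arm,cams
s=arm.get_state();c=cams.capture('wrist');a=cams.capture('scene');b=cams.capture('side');pickle.dump((s,c,a,b),open('c4.pkl','wb'))
goal(580.5,222,195.5,99.8)
im=np.zeros((600,800,3),np.uint8)
put=lambda x,y,w,h,i: im.__setitem__((slice(y,y+h),slice(x,x+w)),cv2.resize(i,(w,h),interpolation=cv2.INTER_CUBIC))
put(0,0,400,300,c['pixels'])
p=proj(a,[619,-5,30]).astype(int);print(p);put(0,300,400,300,a['pixels'][p[1]-30:p[1]+30,p[0]-40:p[0]+40])
p=proj(b,[619,-5,30]).astype(int);print(p);put(400,300,400,300,b['pixels'][p[1]-30:p[1]+30,p[0]-40:p[0]+40])
put(400,0,400,300,a['pixels'][190:280,260:380])
cv2.imwrite('pics/g.png',im[...,::-1])
E
```

```text
t: 6.28
eef_pos: [620.2, -5.8, 195.8]
eef_rot: [-0.001, 0.644, 0.765, 0.0]
wrist_force: [0.8, 1.5, 5.8]
gripper_width: 17.9
grip_force: 30.0
t 6.43 pos [620.5  -7.6 195.8] yaw 99.71 F [ 0.5 -0.7  5.5] w 18.0
shift m [ 0.2331 -0.0006  0.0004] rotvec [ 0.01 -0.02 -0.09]
[246 226]
[262 191]
```

View pics/g.png

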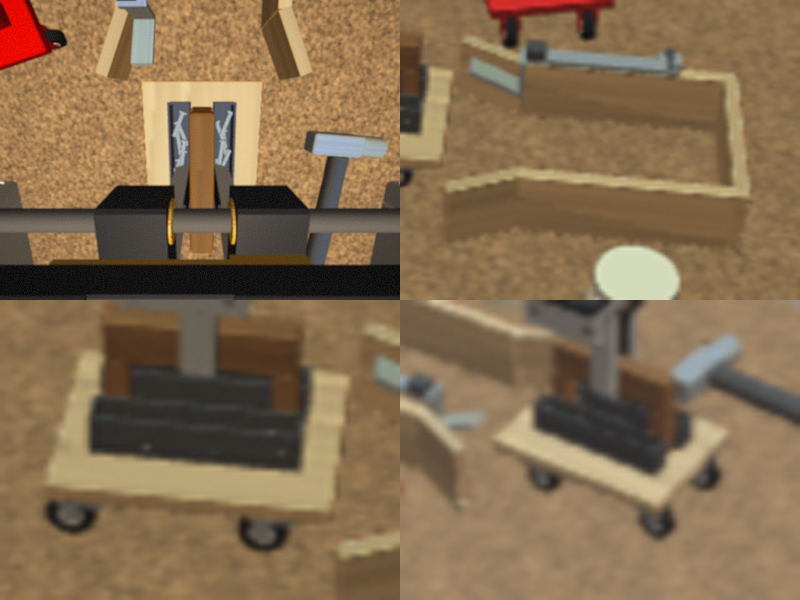

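Castors look broadside-on in the scene crop (hubs at (72,515), (263,530)), and at (543,475), (657,521), (706,473) in the side crop; the catch is down and untouched. I'll check the numbers.

```bash
python3 - <<'E'
from h import *
s,c,a,b=pickle.load(open('c4.pkl','rb'));W=q(s['eef_rot']);o=s['eef_pos']
loc=lambda P:(W.T@(P-o))[:2]*[1,-1]
for x,y in [(72,215),(263,230)]: print('scene hub',loc(ray(a,206+x/5-.4,196+y/5-.4,15)).round(1))
for x,y in [(143,175),(257,221),(306,173)]: print('side hub',loc(ray(b,222+x/5-.4,161+y/5-.4,15)).round(1))
w=lambda x,y,z:loc(ray(c,x*1.28-.3,y*1.28-.3,z,s)).round(1)
print('tips bottom inner',w(124,77,0),w(287,77,0),'outer top',w(97,72,60),w(311,70,60))
print('deck front',w(142,83,52),w(261,82,52),'deck back',w(147,184,52),w(257,184,52),'handle front',w(190,109,130),w(215,109,130))
E
```

```text
scene hub [-69.6 -42.2]
scene hub [ 39.4 -39.8]
side hub [39.9 36.7]
side hub [-71.6  36.5]
side hub [-73.7 -41.2]
tips bottom inner [87.4 93.5] [  87.5 -102.7] outer top [87.3 98.3] [  89.2 -102.5]
deck front [77.8 58.8] [ 78.8 -58.3] deck back [-28.4  59.8] [-28.4 -60.5] handle front [57.3  7.7] [57.3 -8.9]
```

```bash
python3 -m creep '[{"tx":0.004,"ty":0,"tz":0,"wx":0,"wy":0,"wz":0,"gripper":255},{"tx":0.012,"ty":0.0005,"tz":0,"wx":0,"wy":0,"wz":0,"gripper":255},{"tx":0.02,"ty":0.0008,"tz":0,"wx":0,"wy":0,"wz":0,"gripper":255},{"tx":0.028,"ty":0.001,"tz":0,"wx":0,"wy":0,"wz":0,"gripper":255},{"tx":0.036,"ty":0.0013,"tz":0,"wx":0,"wy":0,"wz":0,"gripper":255},{"tx":0.044,"ty":0.0016,"tz":0,"wx":0,"wy":0,"wz":0,"gripper":255},{"tx":0.052,"ty":0.002,"tz":0,"wx":0,"wy":0,"wz":0,"gripper":255},{"tx":0.06,"ty":0.002,"tz":0,"wx":0,"wy":0,"wz":0,"gripper":255},{"tx":0.068,"ty":0.002,"tz":0,"wx":0,"wy":0,"wz":0,"gripper":255},{"tx":0.076,"ty":0.002,"tz":0,"wx":0,"wy":0,"wz":0,"gripper":255},{"tx":0.084,"ty":0.002,"tz":0,"wx":0,"wy":0,"wz":0,"gripper":255},{"tx":0.088,"ty":0.002,"tz":0,"wx":0,"wy":0,"wz":0,"gripper":255},{"tx":0.09,"ty":0.002,"tz":0,"wx":0,"wy":0,"wz":0,"gripper":255}]'
python3 - <<'E'
from h import *
from workcell import arm,cams
s=arm.get_state();c=cams.capture('wrist');a=cams.capture('scene');pickle.dump((s,c,a),open('c5.pkl','wb'))
goal(580.5,222,195.5,99.8)
im=np.zeros((450,800,3),np.uint8)
put=lambda x,y,w,h,i: im.__setitem__((slice(y,y+h),slice(x,x+w)),cv2.resize(i,(w,h),interpolation=cv2.INTER_CUBIC))
put(0,0,440,330,c['pixels']);put(440,0,360,270,a['pixels'][190:280,260:380])
cv2.imwrite('pics/i.png',im[...,::-1])
E
```

```text
t: 7.52
eef_pos: [607.1, 81.5, 195.8]
eef_rot: [-0.0, 0.645, 0.764, -0.0]
wrist_force: [1.1, -1.0, 6.5]
gripper_width: 17.9
grip_force: 30.0
t 7.62 pos [607.1  81.5 195.8] yaw 99.71 F [0.3 0.4 4.9] w 17.6
shift m [ 0.143  -0.0025  0.0003] rotvec [-0.01 -0.02 -0.09]
```

View pics/i.png

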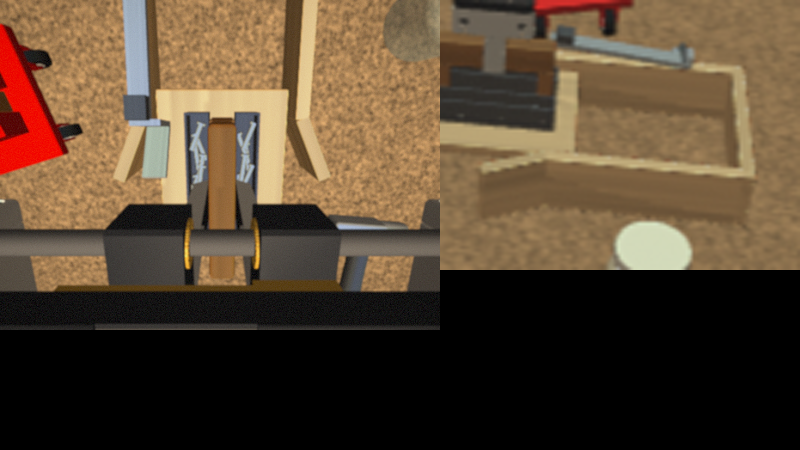

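The catch rides on the left ledge (scene (620,45)) and the deck's right edge (287) is about 7 mm from the right rail (297), so it is centred. I drive on in.

```bash
python3 -m creep '[{"tx":0.004,"ty":0,"tz":0,"wx":0,"wy":0,"wz":0,"gripper":255},{"tx":0.012,"ty":0,"tz":0,"wx":0,"wy":0,"wz":0,"gripper":255},{"tx":0.021,"ty":0,"tz":0,"wx":0,"wy":0,"wz":0,"gripper":255},{"tx":0.03,"ty":0,"tz":0,"wx":0,"wy":0,"wz":0,"gripper":255},{"tx":0.039,"ty":0,"tz":0,"wx":0,"wy":0,"wz":0,"gripper":255},{"tx":0.048,"ty":0,"tz":0,"wx":0,"wy":0,"wz":0,"gripper":255},{"tx":0.057,"ty":0,"tz":0,"wx":0,"wy":0,"wz":0,"gripper":255},{"tx":0.066,"ty":0,"tz":0,"wx":0,"wy":0,"wz":0,"gripper":255},{"tx":0.075,"ty":0,"tz":0,"wx":0,"wy":0,"wz":0,"gripper":255},{"tx":0.084,"ty":0,"tz":0,"wx":0,"wy":0,"wz":0,"gripper":255},{"tx":0.093,"ty":0,"tz":0,"wx":0,"wy":0,"wz":0,"gripper":255},{"tx":0.102,"ty":0,"tz":0,"wx":0,"wy":0,"wz":0,"gripper":255},{"tx":0.111,"ty":0,"tz":0,"wx":0,"wy":0,"wz":0,"gripper":255},{"tx":0.12,"ty":0,"tz":0,"wx":0,"wy":0,"wz":0,"gripper":255},{"tx":0.128,"ty":0,"tz":0,"wx":0,"wy":0,"wz":0,"gripper":255},{"tx":0.134,"ty":0,"tz":0,"wx":0,"wy":0,"wz":0,"gripper":255},{"tx":0.139,"ty":0,"tz":0,"wx":0,"wy":0,"wz":0,"gripper":255},{"tx":0.142,"ty":0,"tz":0,"wx":0,"wy":0,"wz":0,"gripper":255},{"tx":0.144,"ty":0,"tz":0,"wx":0,"wy":0,"wz":0,"gripper":255},{"tx":0.144,"ty":0,"tz":0,"wx":0,"wy":0,"wz":0,"gripper":255}]'
python3 - <<'E'
from h import *
from workcell import arm,cams
s=arm.get_state();c=cams.capture('wrist');a=cams.capture('scene');b=cams.capture('side');pickle.dump((s,c,a,b),open('c6.pkl','wb'))
goal(580.5,222,195.5,99.8)
im=np.zeros((570,800,3),np.uint8)
put=lambda x,y,w,h,i: im.__setitem__((slice(y,y+h),slice(x,x+w)),cv2.resize(i,(w,h),interpolation=cv2.INTER_CUBIC))
put(0,0,400,300,c['pixels']);put(400,0,400,300,a['pixels'][190:280,260:380]);put(0,300,360,270,b['pixels'][130:220,170:290])
cv2.imwrite('pics/j.png',im[...,::-1])
E
```

```text
t: 9.28
eef_pos: [583.0, 223.3, 195.8]
eef_rot: [-0.0, 0.645, 0.764, 0.0]
wrist_force: [0.2, -0.1, 5.5]
gripper_width: 17.9
grip_force: 30.0
t 9.43 pos [583.1 223.  195.8] yaw 99.68 F [0.3 1.  5.9] w 17.9
shift m [-0.0006 -0.0027  0.0003] rotvec [ 0.   -0.01 -0.12]
```

View pics/j.png

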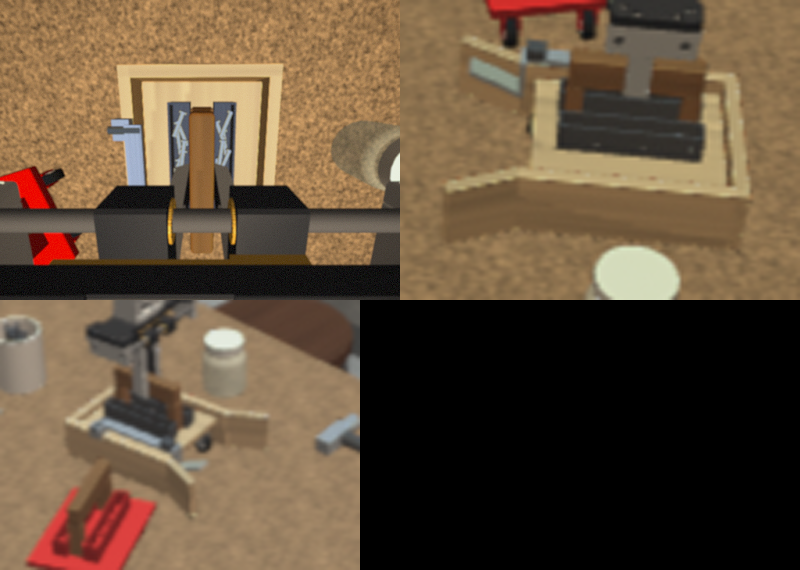

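```bash
python3 - <<'E'
from h import *
c4=pickle.load(open('c4.pkl','rb'))[2]['pixels'].astype(int);c5=pickle.load(open('c5.pkl','rb'))[2]['pixels'].astype(int);s,c,a,b=pickle.load(open('c6.pkl','rb'))
r=np.s_[200:222,279:305]
for n,i in (('down ref vs lifted',c5),('vs now',a['pixels'].astype(int))): print(n,np.abs(i-c4)[r].mean())
W=q(s['eef_rot']);w=lambda x,y,z:((W.T@(ray(c,x*1.28-.3,y*1.28-.3,z,s)-s['eef_pos']))[:2]*[1,-1]).round(1)
print('stop top inner',w(202,78,60),'deck front',w(202,82,52),'rails inner',w(133,78,60),w(270,78,60))
E
```

```text
down ref vs lifted 42.70629370629371
vs now 5.037296037296037
stop top inner [82.  -0.3] deck front [78.8 -0.3] rails inner [81.9 64.9] [ 82.  -64.5]
```

The catch is down, the caddy centred, with about 3 mm to the stop. I release with the fingers opened only part way, then lift.

```bash
python3 -m creep '[{"tx":0,"ty":0,"tz":0,"wx":0,"wy":0,"wz":0,"gripper":180},{"tx":0,"ty":0,"tz":0,"wx":0,"wy":0,"wz":0,"gripper":150},{"tx":0,"ty":0,"tz":0,"wx":0,"wy":0,"wz":0,"gripper":150},{"tx":0,"ty":0,"tz":0,"wx":0,"wy":0,"wz":0,"gripper":150},{"tx":0,"ty":0,"tz":0,"wx":0,"wy":0,"wz":0,"gripper":150},{"tx":0,"ty":0,"tz":0,"wx":0,"wy":0,"wz":0,"gripper":150},{"tx":0,"ty":0,"tz":-0.005,"wx":0,"wy":0,"wz":0,"gripper":150},{"tx":0,"ty":0,"tz":-0.015,"wx":0,"wy":0,"wz":0,"gripper":150},{"tx":0,"ty":0,"tz":-0.035,"wx":0,"wy":0,"wz":0,"gripper":150},{"tx":0,"ty":0,"tz":-0.06,"wx":0,"wy":0,"wz":0,"gripper":150},{"tx":0,"ty":0,"tz":-0.09,"wx":0,"wy":0,"wz":0,"gripper":150},{"tx":0,"ty":0,"tz":-0.12,"wx":0,"wy":0,"wz":0,"gripper":150},{"tx":0,"ty":0,"tz":-0.14,"wx":0,"wy":0,"wz":0,"gripper":150},{"tx":0,"ty":0,"tz":-0.14,"wx":0,"wy":0,"wz":0,"gripper":150},{"tx":0,"ty":0,"tz":-0.14,"wx":0,"wy":0,"wz":0,"gripper":150}]'
python3 - <<'E'
from h import *
from workcell import arm,cams
c=cams.capture('wrist');a=cams.capture('scene')
im=np.zeros((400,800,3),np.uint8)
put=lambda x,y,w,h,i: im.__setitem__((slice(y,y+h),slice(x,x+w)),cv2.resize(i,(w,h),interpolation=cv2.INTER_CUBIC))
put(0,0,400,300,c['pixels']);put(400,0,400,300,a['pixels'][190:280,260:380])
cv2.imwrite('pics/k.png',im[...,::-1])
c4=pickle.load(open('c4.pkl','rb'))[2]['pixels'].astype(int)
print(np.abs(a['pixels']-c4)[200:222,279:305].mean())
E
```

```text
t: 10.68
eef_pos: [583.5, 223.1, 337.7]
eef_rot: [0.001, 0.645, 0.764, 0.002]
wrist_force: [-0.0, -1.4, 0.0]
gripper_width: 38.8
grip_force: 0.0
5.091491841491841
```

View pics/k.png

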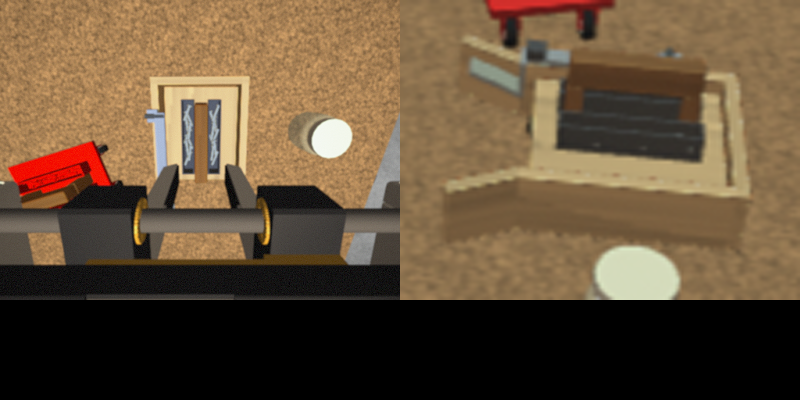

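The caddy is parked at (200,130) in the wrist view, the catch is down behind it at (535,50) in the scene crop, and the gripper is clear.

```bash
python3 -c "
from workcell import arm
print(arm.job_done())"
```

```text
the job is handed in; nothing more can be done
None
```

The caddy is parked front first in the bay with the catch shut behind it and the gripper clear, and the job is handed in at about 11 s; the castors I could see (three to four hubs) trailed straight before the catch, but the two ends look alike, so I assumed the end nearer the bay was the front.

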